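# Scrub out the plaster cup with the bottle brush

## Robot

A 6-joint arm with a two-finger parallel gripper is mounted at the origin on the work surface. World frame = base frame: x ahead of the robot, y to its left, z up, the work surface at z = 0. Lengths are in mm, angles in rad, forces in N, time in s.
With the tool pointing down it reaches from about 350 to 875 mm from the base axis. Payload 4.2 kg.
Tool frame: the origin (TCP) lies on the centre line of the jaws, within the pads' length; the fingertips stand 25 mm ahead of it and the grasp point (between the pads) lies 6 mm ahead of it; z points along the fingers, y is the direction in which the jaws open and shut (so a half turn about z gives the same grasp; the last joint's range is limited). The gripper opens to 85 mm and grips with 20 to 120 N. Pads are 22 mm wide; open, the fingers measure 114 mm over their backs; the gripper's body (76 mm by 85 mm) begins 54 mm behind the grasp point. The pads swing forward as they close: fully open they stand 13 mm farther back than shut.
Start: joints at [-1.015, 0.385, 0.008, 0, -1.194, -0.259], TCP at [182.804, -597.647, 256.312] pointing down, gripper open.
Joint ranges: [-3.14, 3.14], [-1.21, 2.06], [-1.07, 1.41], [-3.16, 2.05], [-2.99, -0.16], [-3.1, 3.1]. Speed limits (rad/s): [2.79, 2.79, 3.14, 3.14, 3.14, 3.14].

## Interface

Orientations are given as a unit quaternion [x, y, z, w].
In Python, from bench import arm gives the robot as it stands.
- The arm moves only by the tool drive_tool, never from a script. Its argument "plan" is a list of rows, each a list of 2 entries, a list of its own where there are three numbers: the shift along the tool's x, y, z in m, then the turn about the tool's z in degrees. A call has 1 to 12 rows; each row shifts and turns the commanded pose from where the row before left it, along the tool's axes as they then stand; what a row does not reach is not made up. A row lasts 1/8 s, in which the tool goes at most 62.5 mm and 10.7 degrees, less where a joint would pass 70% of its speed; a pose out of reach is approached as far as the arm can. A call with a gripper value outside its range is refused whole. "fingers" is the closure, from -1 (fully open) to 1 (shut), so that 0 is half open, set as the call begins (left out, the last holds). The fingers move at their own pace and stop on an object; the grip force is fixed at half the most. Time passes only in rows, so rows that do not move let the fingers close. It gives the time, the measured TCP pose, the force and the opening at its end, in the units of the state.
- arm.read_state(): the state, without advancing time (a new reading comes with each control period).
- arm.get_image(name): name is "side" or "top" or "wrist"; returns a dict with "image" (480x640x3 uint8, red, green, blue), "K" (3x3 intrinsics, pixels), "R" (3x3) and "t" (3): a world point X has camera coordinates R X + t. Camera axes: x right, y down, z forward; pixel columns grow to the right and rows downward; lengths in mm; the calibration is good to about 2 mm. The wrist camera is an equidistant fisheye: a pixel r from the principal point sees the ray r / f radians off the axis. A picture is of the moment at which its call begins. There is no depth.
- arm.job_done(): hands the job in, once; it reports no verdict.
The state is a dict: "clock": time; "joints": joint angles; "joint_vel": joint speeds; "joint_efforts": joint torques, N m; "position": TCP position; "ee_rot": TCP orientation; "contact_force": force on the tool from outside, world axes, zero at the start; "wrist_torque": the same for the moment, N m; "gripper_width": finger opening in mm.
Only numpy, scipy, OpenCV 4.12 (cv2) and the standard library are available. Lean on these libraries where they do the work, as an engineer would, in place of code of your own. Each camera call takes 0.05 s, during which the arm holds its last target.

## Task

Scrub out the green plaster-mixing cup with the bottle brush from the tool rack: work the brush up and down inside the cup, going right down to the bottom at least three times and drawing it up by well over half the cup's depth in between. Then hang the brush back in the rack slot it came from, hanging straight with its guard flat on the shelf behind the lip, and let go. Leave the cup standing where it is, and do not disturb the other things on the bench or the screwdriver in the rack.

Things in the scene. Friction and masses are not known exactly. Their poses are not given: they have to be found in the camera images.
- cup: Loose slightly tapered green rubber mixing cup, 0.28 kg, open at the top, standing upright on one side of the bench (the rack is on the other). 105 mm high; outside diameter 82 mm at the foot, 92 mm at the rim; inside diameter 74 mm at the floor, 84 mm at the mouth. Origin: centre of its underside; z up.
- cup_in (a point): Centre of the cup's inner floor, 8 mm above its underside; the rim is 97 mm above this point.
- brush: Loose round bottle brush, 207 mm long, 0.13 kg, hung handle up in one of the rack's two slots. Origin: bottom end of bristles (25 mm above the bench when hung); z runs up the axis. 0-82 mm: white bristles 74 mm across, the outer 6 mm soft without resistance (stiff core 62 mm, 42 mm at the bottom). 82-120: wire stem, 8 mm. 120-127: blue hand guard, 46 mm across. 127-207: blue handle, 26 mm.
- brush_collar (a point): On the brush axis at the underside of the hand guard, 120 mm above the origin: the face that rests on the rack shelf.
- brush_handle (a point): On the brush axis in the handle, 180 mm above the origin and 27 mm below the handle's top: a good place to grip; in the rack it is 205 mm above the bench.
- rack: Fixed grey steel tool rack: base 110 x 250 mm, two rear posts, a shelf whose top is 145 mm above the bench. Origin: centre of underside; z up; its own -x is the open front (roughly towards the robot), y along the row. Two slots 22 mm wide at y = +55 and -55 mm run from the front edge x = -42 to x = -1 mm; tools hang by their guards, stems near x = -12 mm.
- rack_lip (a point): Middle of the top of the lip along the rack's front edge: 5 mm above the shelf, 4 mm thick, rack x = -42 to -38 mm, broken only by the slots. Lift the brush 10 to 25 mm to clear it before drawing it out towards rack -x (33 mm up, the bristles meet the shelf's underside); carry it in at the same height, then lower it. Nothing but the tools stands above the shelf.
- screwdriver: Loose red and yellow insulated screwdriver, 200 mm long, hanging upright in the other slot of the rack; its 28 mm thick handle reaches 235 mm above the bench. Origin: the blade tip. Leave alone, also when carrying the brush past it.
- mug: Loose brown coffee mug with a handle, 80 mm across, 95 mm high, beyond the work area. Origin: centre of its underside. Leave alone.
- pliers: Loose red-handled pliers, 200 mm long, 15 mm high, lying beyond the work area. Origin: near their middle, on the bench. Leave alone.
- level: Loose orange spirit level, 240 x 22 x 50 mm, standing on edge at the right of the bench. Origin: centre of its underside. Leave alone.
- jbox: Loose grey open junction box, 110 x 110 x 55 mm with three cable entries, at the left of the bench. Origin: centre of its underside. Leave alone.
Mind the look-alikes: they are no part of the job. There is more than one size of the cup; the one meant has the size given above.

How it is judged (in metres and radians):
On the way, in this order (a step that is already met when the one before it is completed fails the run):
1. the brush reaches the bottom of the cup for the first time (bristle end within 12 mm of the inner floor) (z of brush in the frame of cup_in between -0.006 and 0.012 m and horizontal distance between brush and cup_in below 0.035 m), for 0.04 s.
2. the brush is drawn up, still over the cup, until its bristle end is more than 50 mm above the inner floor (z of brush in the frame of cup_in above 0.05 m and horizontal distance between brush and cup_in below 0.035 m), for 0.04 s.
3. the brush reaches the bottom of the cup for the second time (bristle end within 12 mm of the inner floor) (all of step 1), for 0.04 s.
4. the brush is drawn up, still over the cup, until its bristle end is more than 50 mm above the inner floor (all of step 2), for 0.04 s.
5. the brush reaches the bottom of the cup for the third time (bristle end within 12 mm of the inner floor) (all of step 3), for 0.04 s.
At the end, for the whole second after the job is handed in: The brush hangs at rest in its own slot: guard underside within 30 mm of its start and 141 to 149 mm above the bench, brush within 0.12 rad of upright; the cup is at rest, upright within 0.1 rad and within 40 mm of its start (distance of brush_collar from where it was at the start of the episode below 0.03 m and height (world z) of brush_collar between 0.141 and 0.149 m and angle between brush's own z axis and vertical below 0.12 rad and linear speed of each of brush, cup below 0.03 m/s and angle between cup's own z axis and vertical below 0.1 rad and distance of cup from where it was at the start of the episode below 0.04 m); the robot touches nothing.
It fails at once if the cup is knocked over (tilted more than 0.5 rad) (angle between cup's own z axis and vertical above 0.5 rad).
It fails at once if the screwdriver is disturbed (moved more than 40 mm) (distance of screwdriver from where it was at the start of the episode above 0.04 m).
It fails at once if the mug, pliers, spirit level or junction box is disturbed (moved more than 40 mm) (distance of any of mug, pliers, level, jbox from where it was at the start of the episode above 0.04 m).
It also fails if it takes over 69 s, if anything falls off the work surface, if the arm or the gripper's body presses on something with over 40 N, if the wrist force passes 120 N, or if a joint passes its speed limit or range.

## Working session

There is one attempt and no reset: what is moved stays moved. The work goes in short steps, Python scripts to look and compute and a tool call to move; the robot and the scene stay as the last step left them, time stands still between calls to the robot, and variables do not carry over. Pictures are saved under pics/ and viewed, and the job is handed in when it is done.

Besides the shell and the picture viewer there is one more tool, called after "Request:" as name(argument=value, ...) on one line, values as JSON. drive_tool: Moves the arm, as the interface text tells. Its arguments: {"type":"object","properties":{"plan":{"type":"array"},"fingers":{"type":"number"}},"required":["plan"]}

```bash
mkdir -p pics && ls && python3 - <<'E'
from bench import arm
import cv2,numpy as np
s=arm.read_state()
for k,v in s.items(): print(k,np.round(v,3))
for n in ("side","top","wrist"):
    d=arm.get_image(n); cv2.imwrite(f"pics/{n}0.png",d["image"][:,:,::-1]); print(n,np.round(d["K"],1).tolist(),np.round(d["R"],4).tolist(),np.round(d["t"],1))
    np.savez(f"pics/{n}0.npz",**d)
E
```

```text
pics
clock 0.0
joints [-1.015  0.386  0.007 -0.    -1.194 -0.259]
joint_vel [-0.  0. -0. -0. -0.  0.]
joint_efforts [-1.0000e-03 -3.9229e+01  1.8840e+01  4.1860e+00 -5.0000e-03 -0.0000e+00]
position [ 182.647 -597.156  255.21 ]
ee_rot [-0.148  0.989  0.001 -0.   ]
contact_force [ 0.281 -0.263 -0.105]
wrist_torque [-0.056 -0.027 -0.058]
gripper_width 85.561
side [[507.4, 0.0, 320.0], [0.0, 507.4, 236.2], [0.0, 0.0, 1.0]] [[-0.9643, -0.2647, 0.0066], [-0.1916, 0.6805, -0.7072], [0.1827, -0.6832, -0.707]] [ 507.9  185.7 1328.6]
top [[480.9, 0.0, 314.9], [0.0, 480.9, 244.3], [0.0, 0.0, 1.0]] [[-0.0091, -0.9998, -0.0168], [-0.9965, 0.0105, -0.0833], [0.0835, 0.016, -0.9964]] [  27.   537.5 1442.7]
wrist [[371.6, 0.0, 321.2], [0.0, 371.6, 236.6], [0.0, 0.0, 1.0]] [[-0.2925, 0.9563, 0.0017], [0.9072, 0.2769, 0.3167], [0.3024, 0.0942, -0.9485]] [624.1 -41.4 381.6]
```

View pics/side0.png

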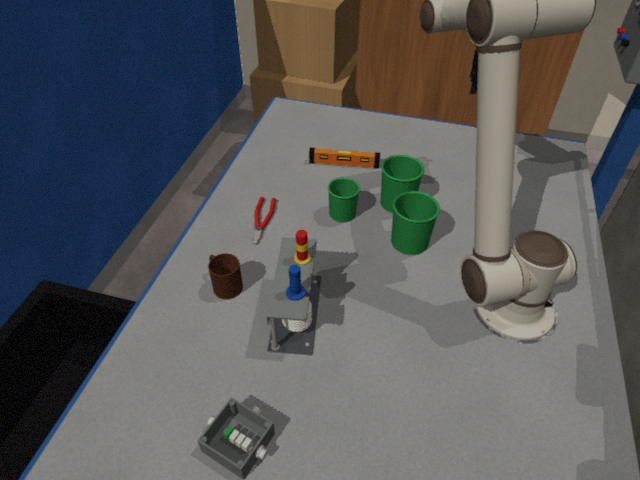

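View pics/top0.png

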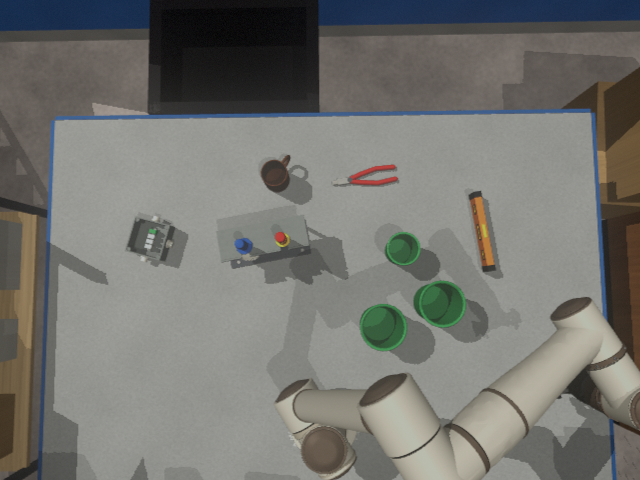

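View pics/wrist0.png

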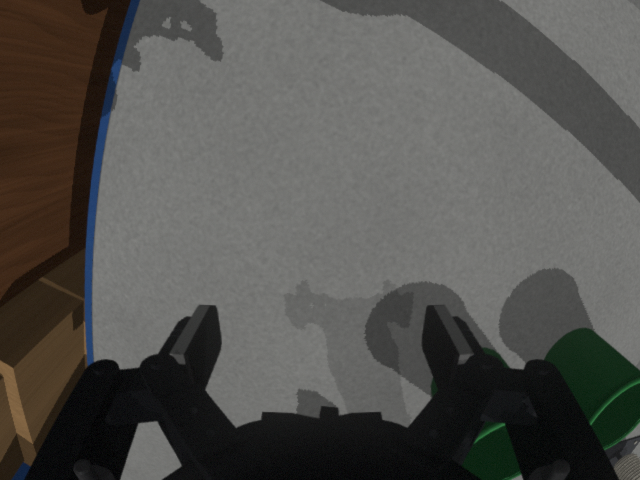

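The top view shows the brush (blue) at about (243,245), the screwdriver at (282,240), and three green cups at (403,248), (384,327) and (441,303). The side view agrees. Next I'll measure the cup rims, the brush and the rack.

```bash
cat > h.py <<'E'
import numpy as np,cv2
def load(n): return dict(np.load(f"pics/{n}.npz"))
def proj(d,X):
    c=np.asarray(X,float)@d["R"].T+d["t"]; p=c@d["K"].T; return p[...,:2]/p[...,2:]
def cast(d,uv,z):
    uv=np.atleast_2d(uv).astype(float)
    r=np.c_[uv,np.ones(len(uv))]@np.linalg.inv(d["K"]).T@d["R"]
    C=-d["R"].T@d["t"]; return C+r*((z-C[2])/r[:,2])[:,None]
def ray(d,uv):
    r=d["R"].T@np.linalg.inv(d["K"])@np.r_[uv,1]; return -d["R"].T@d["t"],r/np.linalg.norm(r)
def tri(d1,u1,d2,u2):
    A=np.zeros((3,3));b=np.zeros(3)
    for d,u in((d1,u1),(d2,u2)):
        C,r=ray(d,u);P=np.eye(3)-np.outer(r,r);A+=P;b+=P@C
    return np.linalg.solve(A,b)
def mask(im,lo,hi): return cv2.inRange(cv2.cvtColor(im,cv2.COLOR_RGB2HSV),np.array(lo),np.array(hi))
def blobs(m,a=60):
    cs,_=cv2.findContours(m,cv2.RETR_EXTERNAL,cv2.CHAIN_APPROX_NONE); return [c for c in cs if cv2.contourArea(c)>a]
E
python3 - <<'E'
from h import *
for n in("top0","side0"):
    d=load(n);im=d["image"]
    for c in blobs(mask(im,(50,90,40),(85,255,255))):
        print(n,"green",cv2.boundingRect(c),cv2.contourArea(c), cv2.minEnclosingCircle(c))
    for c in blobs(mask(im,(105,150,50),(125,255,255)),20):
        if cv2.boundingRect(c)[2]<60: print(n,"blue",cv2.boundingRect(c),cv2.contourArea(c),c.reshape(-1,2).mean(0))
d=load("top0");im=d["image"]
cv2.imwrite("pics/t_rack.png",cv2.resize(im[190:290,200:330,::-1],None,fx=6,fy=6,interpolation=cv2.INTER_CUBIC))
cv2.imwrite("pics/t_cups.png",cv2.resize(im[220:360,340:480,::-1],None,fx=4,fy=4,interpolation=cv2.INTER_CUBIC))
d=load("side0");im=d["image"]
cv2.imwrite("pics/s_rack.png",cv2.resize(im[220:360,240:340,::-1],None,fx=4,fy=4,interpolation=cv2.INTER_CUBIC))
cv2.imwrite("pics/s_cups.png",cv2.resize(im[145:265,320:450,::-1],None,fx=4,fy=4,interpolation=cv2.INTER_CUBIC))
E
```

```text
top0 green (360, 304, 47, 47) 1655.5 ((382.6187438964844, 326.85357666015625), 23.817842483520508)
top0 green (414, 281, 52, 47) 1775.5 ((439.5, 303.0), 25.985671997070312)
top0 green (386, 232, 34, 33) 841.5 ((402.40625, 248.5), 17.303712844848633)
top0 blue (610, 420, 6, 60) 87.5 [612.48760331 449.74380165]
top0 blue (236, 240, 7, 7) 23.5 [239.05263158 242.94736842]
top0 blue (570, 109, 20, 3) 23.0 [579.5  109.75]
side0 green (223, 426, 10, 14) 65.0 ((228.0, 432.5), 6.576573371887207)
side0 green (328, 178, 32, 44) 1093.0 ((342.99151611328125, 199.33050537109375), 22.2370548248291)
side0 green (381, 155, 59, 100) 3915.5 ((404.5, 204.5), 50.62124252319336)
side0 blue (286, 265, 20, 35) 390.5 [294.89411765 282.96470588]
side0 blue (592, 98, 48, 121) 2259.5 [616.55335968 156.16600791]
side0 blue (619, 34, 9, 6) 30.0 [622.85  36.4 ]
```

View pics/t_rack.png

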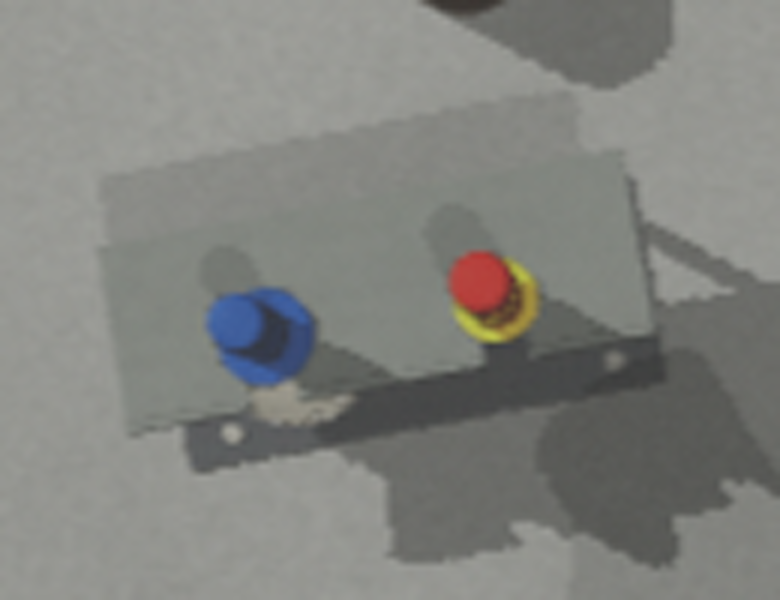

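View pics/t_cups.png

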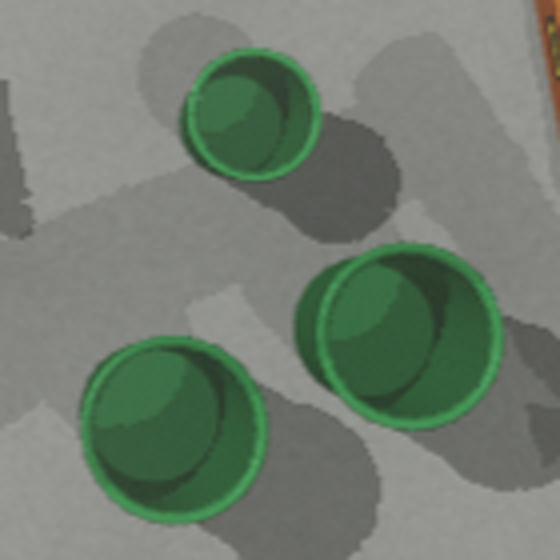

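View pics/s_rack.png

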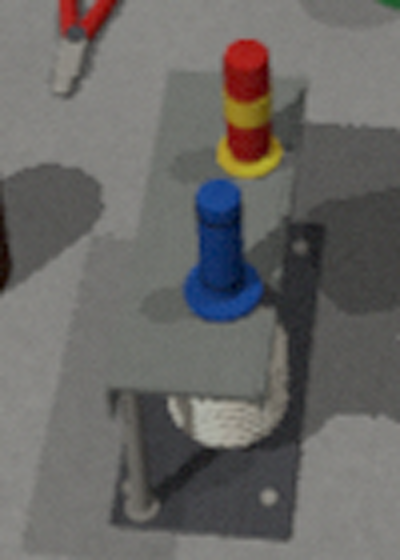

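View pics/s_cups.png

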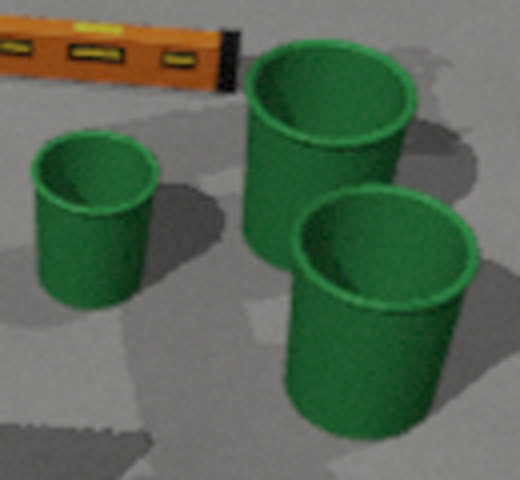

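```bash
python3 - <<'E'
from h import *
np.set_printoptions(precision=1,suppress=True)
t=load("top0");s=load("side0")
P=lambda n,a:print(n,np.round(a,1).tolist())
for nm,uv,z in(("handle top",(239.3,243.8),232),("guard",(244.5,246),150),("scr top",(280,237),235),("scr guard",(282.8,240),150)): P(nm,cast(t,uv,z)[0])
P("side handle top",cast(s,(294.5,267.3),232)[0]);P("side guard",cast(s,(295.75,292.5),150)[0])
P("tri handle",tri(t,(239.3,243.8),s,(294.5,267.3)));P("tri guard",tri(t,(244.5,246),s,(295.75,292.5)))
c=cast(t,[(216.3,231.3),(303.7,215.3),(310,246.7),(221.7,262.5)],145);P("shelf",c)
for a,b in((0,1),(3,2)): v=c[b]-c[a];print(np.linalg.norm(v),np.degrees(np.arctan2(-v[0],-v[1])))
P("shelf mid",c.mean(0))
# cup rim ellipses
for r in((384,228,40,42),(358,300,52,54),(417,278,52,54)):
    pass
for d,n in((t,"top"),(s,"side")):
    for c in blobs(mask(d["image"],(50,90,40),(85,255,255)),500):
        b=cv2.boundingRect(c)
        h=cv2.convexHull(c).reshape(-1,2)+0.0
        for z in(105,150):
            w=cast(d,h,z)
            if n=="top":
                (x,y),R=cv2.minEnclosingCircle(w[:,:2].astype(np.float32)); print(n,b,z,"c",x,y,"dia",2*R)
# tri of small cup rim centre
P("cup rim tri",tri(t,(403,248.5),s,(320+95/4,145+172/4)))
P("cup rim top",cast(t,(403,248.5),105)); P("side",cast(s,(320+95/4,145+172/4),105))
P("big",[tri(t,(340+173/4,220+430/4),s,(320+385/4,145+246/4)),tri(t,(340+411/4,220+336/4),s,(320+330/4,145+92/4))])
# rim fit: project circle dia
for d,uv in((t,(403,248.5)),(s,(320+95/4,145+172/4))):
    C=cast(d,uv,105)[0];a=np.linspace(0,2*np.pi,60)
    p=proj(d,C+np.c_[46*np.cos(a),46*np.sin(a),0*a]);print("pred rim box",p.min(0),p.max(0))
E
```

```text
handle top [523.7, 216.3, 232.0]
guard [524.5, 216.1, 150.0]
scr top [540.1, 109.3, 235.0]
scr guard [540.1, 109.1, 150.0]
side handle top [526.8, 216.8, 232.0]
side guard [524.9, 221.2, 150.0]
tri handle [525.2, 216.7, 232.0]
tri guard [525.6, 217.1, 144.7]
shelf [[567.1, 296.4, 145.0], [609.6, 50.5, 145.0], [521.0, 33.6, 145.0], [479.3, 280.6, 145.0]]
249.51705193978057 -9.80387258437533
250.48990343327367 -9.579712040728744
shelf mid [544.3, 165.3, 145.0]
top (360, 304, 47, 47) 105 c 295.69073486328125 -169.41201782226562 dia 133.32598876953125
top (360, 304, 47, 47) 150 c 299.6005554199219 -163.9312744140625 dia 128.97125244140625
top (414, 281, 52, 47) 105 c 360.32781982421875 -331.08160400390625 dia 146.06459045410156
top (414, 281, 52, 47) 150 c 362.12628173828125 -320.32025146484375 dia 141.2937774658203
top (386, 232, 34, 33) 105 c 517.0242309570312 -229.90565490722656 dia 99.34252166748047
top (386, 232, 34, 33) 150 c 513.7047119140625 -222.44895935058594 dia 96.0978012084961
cup rim tri [517.2, -232.3, 101.6]
cup rim top [[516.2, -231.8, 105.0]]
side [[517.0, -228.2, 105.0]]
big [[296.9, -166.6, 137.6], [360.1, -332.8, 134.8]]
pred rim box [386.9 232.5] [419.1 264.5]
pred rim box [328.3 178.3] [359.3 198.1]
```

Measured positions (x, y in mm):

| Item | Position | Note |
|---|---|---|
| Cup | about (516.5, -231) | rim size and height match the 92/105 mm one |
| Brush | about (525, 217) | |
| Rack | yaw about 9.7° | |

The next move goes up, aligns the tool x with rack -x, and heads towards the rack.

Request:
drive_tool(plan=[[[0,0,-0.04],7.2],[[0,0,-0.04],0],[[-0.03,0.0465,0],0],[[-0.03,0.0465,0],0],[[-0.03,0.0465,0],0],[[-0.03,0.0465,0],0],[[-0.03,0.0465,0],0],[[-0.03,0.0465,0],0],[[-0.03,0.0465,0],0],[[-0.03,0.0465,0],0]], fingers=-1)

```text
clock: 1.4
position: [356.1, -188.5, 336.3]
ee_rot: [-0.085, 0.996, 0.0, 0.0]
contact_force: [1.2, -1.3, 0.6]
gripper_width: 85.5
```

Request:
drive_tool(plan=[[[-0.03,0.046,0],0],[[-0.03,0.046,0],0],[[-0.03,0.046,0],0],[[-0.03,0.046,0],0],[[-0.03,0.046,0],0],[[-0.03,0.046,0],0],[[-0.03,0.046,0],0],[[-0.02,0.046,0],0],[[0,0,0],0],[[0,0,0],0]])

```text
clock: 2.65
position: [519.6, 211.5, 335.8]
ee_rot: [-0.086, 0.996, -0.0, -0.001]
contact_force: [0.2, -0.1, 0.1]
gripper_width: 85.4
```

```bash
python3 - <<'E'
from bench import arm
import cv2,numpy as np
for n in("wrist","top","side"):
    d=arm.get_image(n); np.savez(f"pics/{n}1.npz",**d); cv2.imwrite(f"pics/{n}1.png",d["image"][:,:,::-1])
s=arm.read_state();print(np.round(s["position"],1),np.round(s["ee_rot"],4),s["clock"])
E
```

```text
[519.7 210.5 336.7] [-8.490e-02  9.964e-01  1.000e-04  1.000e-04] 2.8
```

View pics/wrist1.png

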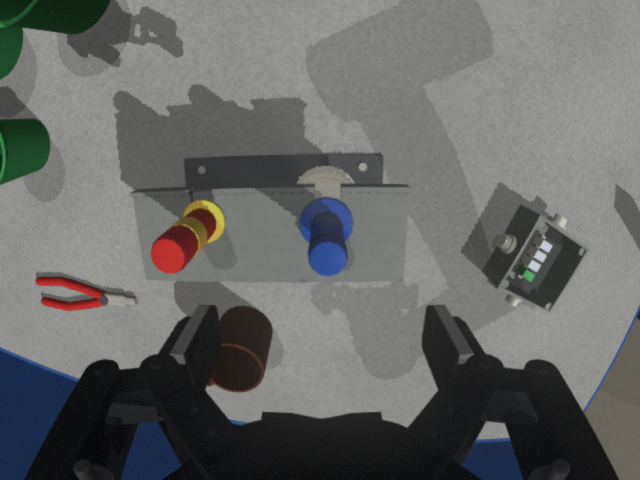

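View pics/side1.png

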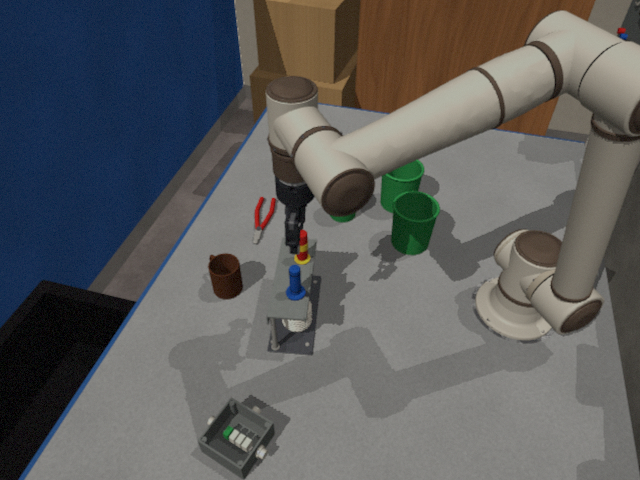

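The wrist view shows the handle top at (328,257), the guard at about (326,220) and the shelf's front edge from (134,191) to (409,185). I'll cast these rays to refine the positions.

```bash
cat >> h.py <<'E'
def fcast(d,uv,z):
    uv=np.atleast_2d(uv).astype(float);K=d["K"]
    q=(uv-K[:2,2])/[K[0,0],K[1,1]];th=np.linalg.norm(q,axis=1,keepdims=True)
    c=np.c_[q/th*np.sin(th),np.cos(th)];r=c@d["R"];C=-d["R"].T@d["t"]
    return C+r*((z-C[2])/r[:,2])[:,None]
E
python3 - <<'E'
from h import *
d=load("wrist1");im=d["image"]
np.set_printoptions(precision=1,suppress=True)
m=mask(im,(105,120,40),(125,255,255))
for c in blobs(m,200):
    if cv2.boundingRect(c)[2]<100: print(cv2.boundingRect(c))
print("top",fcast(d,(328,258),232),"guard",fcast(d,(326.5,221),150))
e=fcast(d,[(134,191),(409,185.5),(146,280),(404,282)],145);print(e)
for a,b in((0,1),(2,3)):
    v=e[b]-e[a];print(np.linalg.norm(v),np.degrees(np.arctan2(-v[0],v[1])))
print("scr",fcast(d,(170,253),235),fcast(d,(204,220),150))
cv2.imwrite("pics/w1c.png",cv2.resize(im[140:300,120:430,::-1],None,fx=2.5,fy=2.5,interpolation=cv2.INTER_CUBIC))
E
```

```text
(461, 438, 62, 42)
(120, 421, 62, 59)
(0, 348, 79, 132)
(309, 237, 38, 39)
(300, 198, 53, 44)
top [[525.9 216.9 232. ]] guard [[524.6 216.7 150. ]]
[[526.7  36.7 145. ]
 [482.3 281.4 145. ]
 [615.6  50.7 145. ]
 [571.7 299.  145. ]]
248.67935780549698 10.280467830632677
252.13997302966206 10.035546683336722
scr [[540.1 112.  235. ]] [[541.7 110.3 150. ]]
```

View pics/w1c.png

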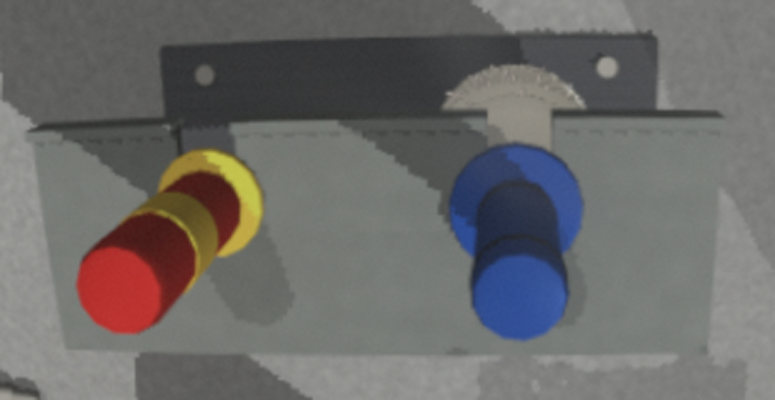

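The top and wrist views agree on the brush at (525.4, 217). Next I'll centre over it and descend.

Request:
drive_tool(plan=[[[-0.0066,0.005,0],0],[[0,0,0.03],0],[[0,0,0.03],0],[[0,0,0.025],0],[[0,0,0.02],0],[[0,0,0.015],0],[[0,0,0.007],0],[[0,0,0],0],[[0,0,0],0]])

```text
clock: 3.92
position: [526.1, 217.9, 210.2]
ee_rot: [-0.086, 0.996, 0.0, 0.001]
contact_force: [-0.0, 1.0, -0.6]
gripper_width: 85.2
```

Request:
drive_tool(plan=[[[0,0,0],0],[[0,0,0],0],[[0,0,0],0],[[0,0,0],0],[[0,0,0],0],[[0,0,0],0],[[0,0,0],0],[[0,0,0],0]], fingers=1)

```text
clock: 4.92
position: [525.7, 217.5, 209.6]
ee_rot: [-0.085, 0.996, -0.0, 0.0]
contact_force: [-0.1, -1.3, 3.2]
gripper_width: 24.7
```

```bash
python3 - <<'E'
from bench import arm
import cv2,numpy as np
s=arm.read_state()
for k in("clock","position","ee_rot","contact_force","wrist_torque","gripper_width"): print(k,np.round(s[k],3))
d=arm.get_image("wrist"); np.savez("pics/wrist2.npz",**d); cv2.imwrite("pics/wrist2.png",d["image"][:,:,::-1])
E
```

```text
clock 4.925
position [525.676 217.484 209.584]
ee_rot [-0.085  0.996 -0.     0.   ]
contact_force [-0.129 -1.273  3.214]
wrist_torque [-0.549  0.083 -0.035]
gripper_width 24.695
```

View pics/wrist2.png

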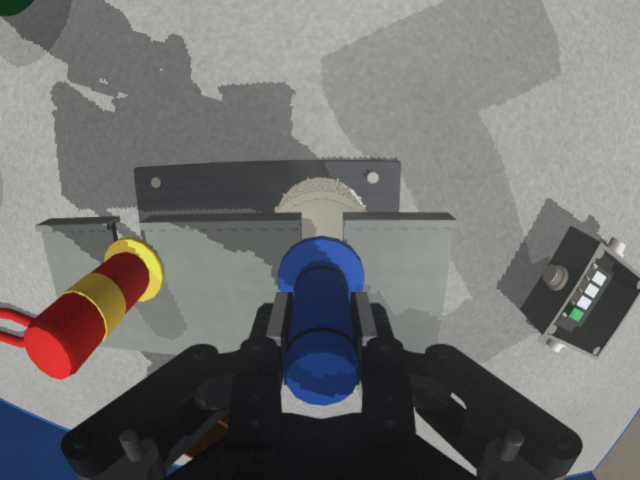

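The handle is held centrally between the pads (opening 24.7 mm, guard at (321,268)). Next I'll lift it 17 mm and draw it out along tool +x.

Request:
drive_tool(plan=[[[0,0,-0.008],0],[[0,0,-0.009],0],[[0,0,0],0],[[0.01,0,0],0],[[0.015,0,0],0],[[0.02,0,0],0],[[0.02,0,0],0],[[0.02,0,0],0],[[0.02,0,0],0],[[0.015,0,0],0],[[0,0,0],0]])

```text
clock: 6.35
position: [406.3, 196.9, 226.6]
ee_rot: [-0.086, 0.996, 0.0, 0.0]
contact_force: [0.7, 0.5, -1.2]
gripper_width: 24.9
```

```bash
python3 - <<'E'
from bench import arm
import cv2,numpy as np
s=arm.read_state()
for k in("clock","position","contact_force","gripper_width"): print(k,np.round(s[k],3))
for n in("wrist","side"):
    d=arm.get_image(n); np.savez(f"pics/{n}3.npz",**d); cv2.imwrite(f"pics/{n}3.png",d["image"][:,:,::-1])
E
```

```text
clock 6.35
position [406.272 196.883 226.572]
contact_force [ 0.709  0.477 -1.184]
gripper_width 24.921
```

View pics/wrist3.png

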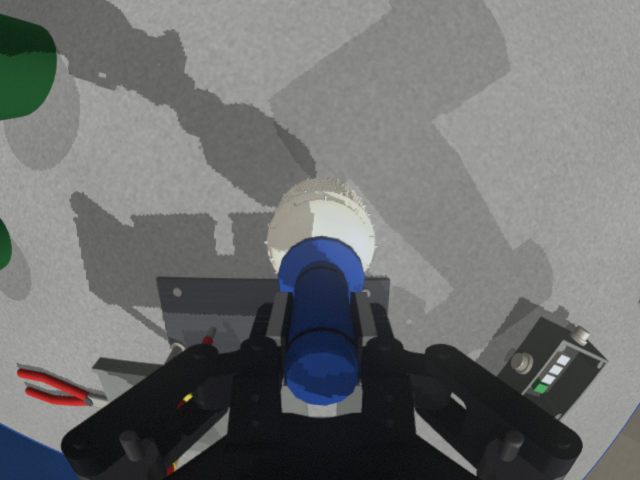

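View pics/side3.png

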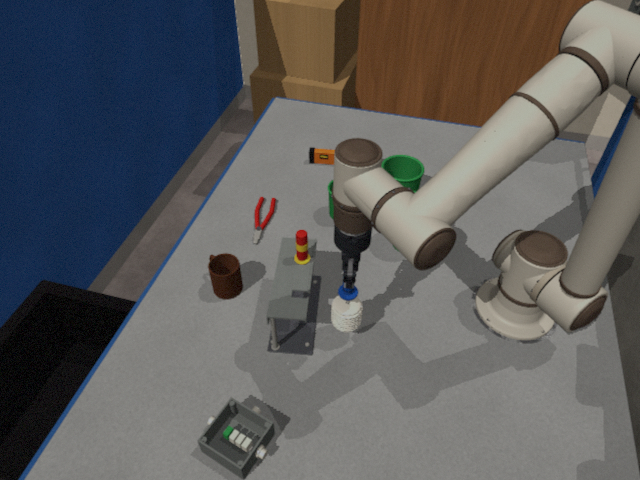

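The brush is clear of the rack and hangs straight, and the screwdriver is undisturbed. I'll rise and carry it over to the cup.

Request:
drive_tool(plan=[[[0,0,-0.04],0],[[0,0,-0.04],0],[[0,-0.02,-0.04],0],[[-0.004,-0.042,0],0],[[-0.004,-0.042,0],0],[[-0.004,-0.042,0],0],[[-0.004,-0.042,0],0],[[-0.004,-0.042,0],0],[[-0.004,-0.042,0],0],[[-0.004,-0.042,0],0],[[-0.004,-0.042,0],0],[[-0.004,-0.042,0],0]])

```text
clock: 7.95
position: [511.5, -190.7, 345.9]
ee_rot: [-0.085, 0.996, -0.0, -0.0]
contact_force: [0.8, 0.2, -1.5]
gripper_width: 24.8
```

Request:
drive_tool(plan=[[[0,-0.03,0],0],[[0,-0.012,0],0],[[0,0,0],0],[[0,0,0],0],[[0,0,0],0]])

```text
clock: 8.57
position: [517.8, -229.3, 346.6]
ee_rot: [-0.086, 0.996, 0.0, 0.0]
contact_force: [-0.2, 0.8, -1.3]
gripper_width: 24.5
```

```bash
cat > look.py <<'E'
from bench import arm
import cv2,numpy as np,sys
k=sys.argv[1]
s=arm.read_state()
for q in("clock","position","ee_rot","contact_force","gripper_width"): print(q,np.round(s[q],3))
for n in sys.argv[2:]:
    d=arm.get_image(n); np.savez(f"pics/{n}{k}.npz",**d); cv2.imwrite(f"pics/{n}{k}.png",d["image"][:,:,::-1])
E
python3 look.py 4 wrist side top
```

```text
clock 8.575
position [ 517.757 -229.346  346.634]
ee_rot [-0.086  0.996  0.     0.   ]
contact_force [-0.24   0.802 -1.308]
gripper_width 24.483
```

View pics/wrist4.png

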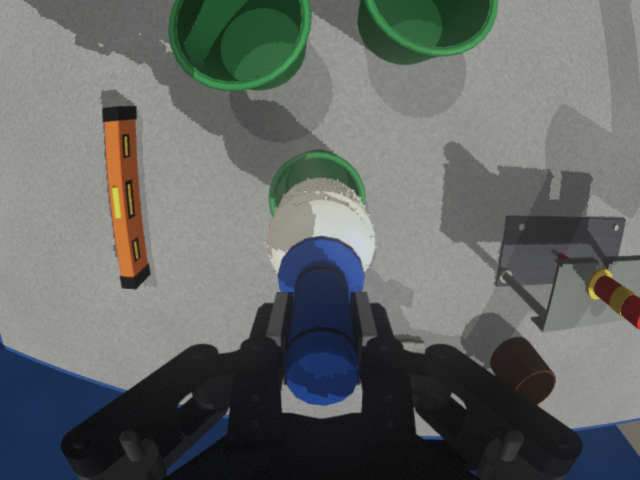

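View pics/side4.png

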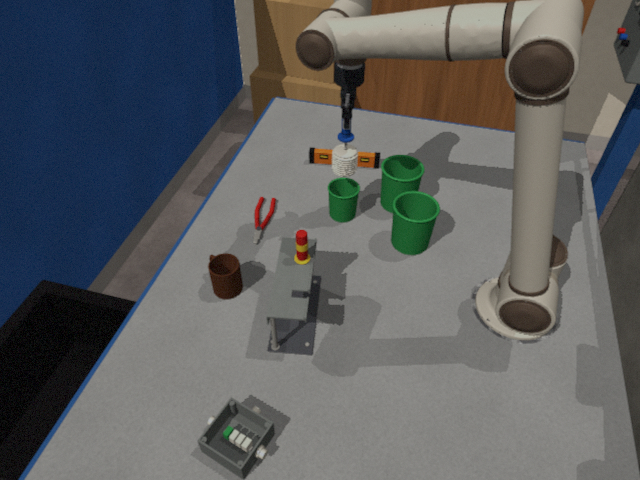

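```bash
python3 - <<'E'
from h import *
from scipy.optimize import least_squares
np.set_printoptions(precision=1,suppress=True)
def fit(w,r=None):
    if r: f=lambda p:np.hypot(w[:,0]-p[0],w[:,1]-p[1])-r; p0=[517,-231]
    else: f=lambda p:np.hypot(w[:,0]-p[0],w[:,1]-p[1])-p[2]; p0=[517,-231,46]
    s=least_squares(f,p0,loss="soft_l1");return s.x,np.abs(s.fun).max()
for n,box in(("wrist4",(255,140,120,90)),("top0",(380,225,45,45)),("top4",(380,225,45,45)),("side0",(322,170,44,60)),("side4",(322,170,44,60))):
    d=load(n);m=mask(d["image"],(50,90,30),(85,255,255));k=np.zeros_like(m);x,y,w,h=box;k[y:y+h,x:x+w]=m[y:y+h,x:x+w]
    b=blobs(k,60)
    if not b: print(n,"none");continue
    c=max(b,key=cv2.contourArea).reshape(-1,2).astype(float)
    cc=c.mean(0)
    if n[0]=="w": hull=cv2.convexHull(c.astype(np.float32)).reshape(-1,2);sel=hull[hull[:,1]<195];W=fcast(d,sel,105)
    elif n[0]=="t": # drop lower-left side where wall shows
        a=c-[403,248.5];sel=c[(a[:,0]-a[:,1]>0)&(np.hypot(*a.T)>13)];W=cast(d,sel,105)
    else: sel=c[c[:,1]<187];W=cast(d,sel,105)
    print(n,len(sel),fit(W,46),fit(W))
E
python3 - <<'E'
import cv2
im=cv2.imread("pics/top4.png");cv2.imwrite("pics/top4c.png",cv2.resize(im[180:360,300:540],None,fx=3,fy=3))
E
```

```text
wrist4 15 (array([ 517.1, -232.6]), np.float64(5.0099531212562525)) (array([ 515. , -231.6,   43.9]), np.float64(4.310592701610112))
top0 47 (array([ 517.7, -232.5]), np.float64(1.8154106534891667)) (array([ 517. , -231.9,   46.7]), np.float64(1.5143689624837933))
top4 4 (array([ 527.3, -243. ]), np.float64(1.3148047084324332)) (array([1792. ,  461.2, 1493.4]), np.float64(1.2340580587815566))
side0 35 (array([ 518.8, -230.9]), np.float64(2.2171421037832104)) (array([ 518.4, -229.6,   47.1]), np.float64(2.308233384475855))
side4 35 (array([ 518.7, -229.9]), np.float64(2.615969457276435)) (array([ 518.8, -230. ,   45.9]), np.float64(2.6259682996880684))
```

View pics/top4c.png

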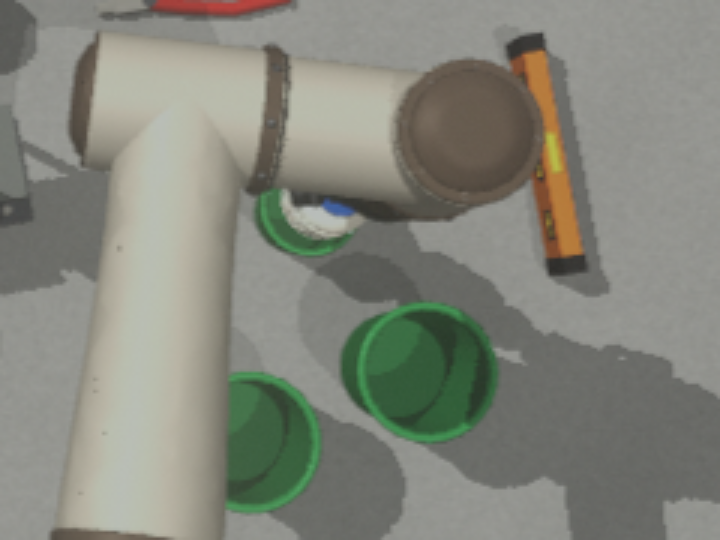

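The cup fits cluster at about (518, -231.5), so I'll shift about 2 mm in tool -y. Then I'll descend partway into the mouth and check the forces.

Request:
drive_tool(plan=[[[0,-0.002,0.02],0],[[0,0,0.03],0],[[0,0,0.025],0],[[0,0,0.015],0],[[0,0,0],0],[[0,0,0],0]])

```text
clock: 9.48
position: [518.8, -232.4, 257.5]
ee_rot: [-0.086, 0.996, -0.001, 0.001]
contact_force: [0.6, -0.6, -0.8]
gripper_width: 24.9
```

```bash
python3 look.py 5 wrist side && python3 - <<'E'
import cv2
im=cv2.imread("pics/side5.png");cv2.imwrite("pics/side5c.png",cv2.resize(im[120:240,300:400],None,fx=5,fy=5,interpolation=cv2.INTER_CUBIC))
E
```

```text
clock 9.475
position [ 518.789 -232.411  257.549]
ee_rot [-0.086  0.996 -0.001  0.001]
contact_force [ 0.567 -0.636 -0.804]
gripper_width 24.905
```

View pics/side5c.png

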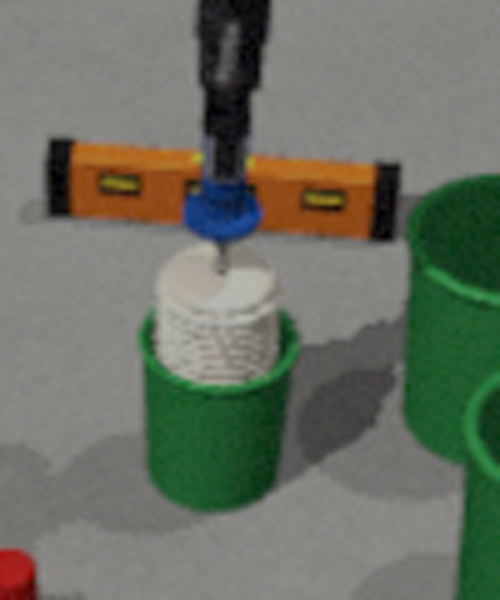

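View pics/wrist5.png

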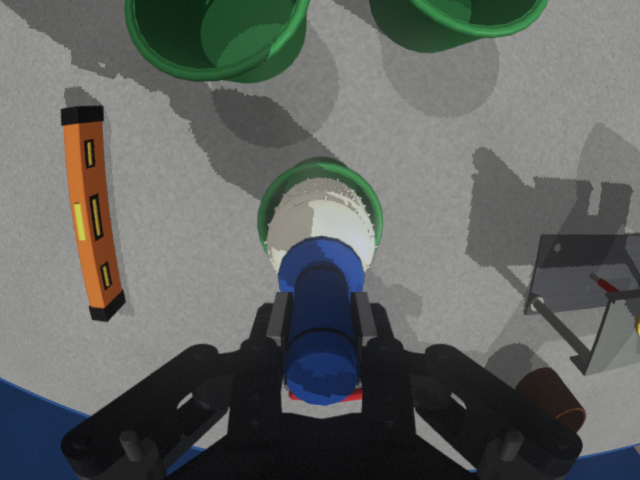

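The brush sits centred in the mouth: in the wrist view the bristles span 267–376 and the rim 258–383, with almost no force. I'll continue to the bottom and hold there.

Request:
drive_tool(plan=[[[0,0,0.02],0],[[0,0,0.02],0],[[0,0,0.012],0],[[0,0,0.008],0],[[0,0,0],0],[[0,0,0],0]])

```text
clock: 10.32
position: [518.6, -232.3, 197.1]
ee_rot: [-0.086, 0.996, -0.0, 0.001]
contact_force: [0.1, 0.6, -1.8]
gripper_width: 25.0
```

```bash
python3 look.py 6 wrist side && python3 - <<'E'
import cv2
im=cv2.imread("pics/side6.png");cv2.imwrite("pics/side6c.png",cv2.resize(im[120:240,300:400],None,fx=5,fy=5,interpolation=cv2.INTER_CUBIC))
E
```

```text
clock 10.325
position [ 518.564 -232.347  197.072]
ee_rot [-0.086  0.996 -0.     0.001]
contact_force [ 0.077  0.59  -1.772]
gripper_width 25.019
```

View pics/side6c.png

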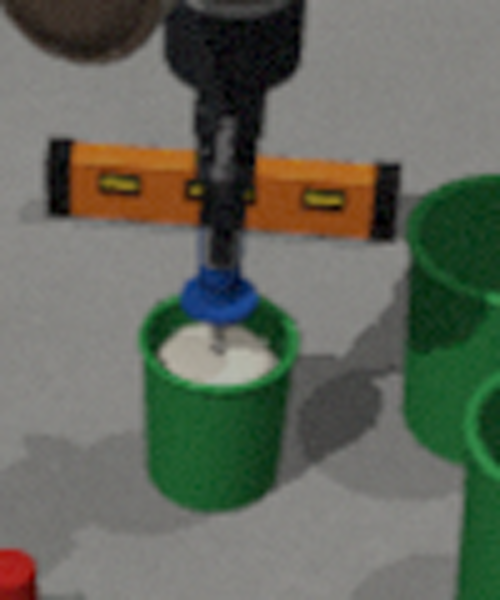

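```bash
python3 - <<'E'
from h import *
d=load("side6");print(proj(d,[[518.3,-232,z] for z in(128,132,136,140,144)]).round(1).tolist())
m=mask(d["image"],(105,120,40),(125,255,255))[165:190,325:365]; ys,xs=np.nonzero(m);print(xs.min()+325,xs.max()+325,ys.min()+165,ys.max()+165)
a=np.linspace(0,6.28,60)
for zo in(8,12.5,17):
    P=np.vstack([np.c_[518.3+23*np.cos(a),-232+23*np.sin(a),0*a+zo+h] for h in(120,127)]);p=proj(d,P);print(zo,p.min(0).round(1),p.max(0).round(1))
E
```

```text
[[343.9, 181.1], [344.0, 180.0], [344.1, 178.9], [344.1, 177.8], [344.2, 176.8]]
336 350 173 184
8 [336.1 174.3] [351.9 186. ]
12.5 [336.2 173.1] [352.  184.8]
17 [336.2 171.9] [352.  183.6]
```

The first bottom reach is confirmed: the bristle end is about 4.5 mm above the floor, and the guard's image rows agree. Next come strokes two and three.

Request:
drive_tool(plan=[[[0,0,-0.02],0],[[0,0,-0.025],0],[[0,0,-0.02],0],[[0,0,0],0],[[0,0,0],0],[[0,0,0],0]])

```text
clock: 11.18
position: [517.5, -232.1, 260.1]
ee_rot: [-0.085, 0.996, 0.0, -0.001]
contact_force: [0.5, -0.0, -0.5]
gripper_width: 24.3
```

Request:
drive_tool(plan=[[[0,0,0.02],0],[[0,0,0.025],0],[[0,0,0.014],0],[[0,0,0.006],0],[[0,0,0],0],[[0,0,0],0],[[0,0,0],0]])

```text
clock: 12.05
position: [518.4, -232.3, 197.1]
ee_rot: [-0.086, 0.996, -0.0, 0.001]
contact_force: [-0.4, -0.3, -1.6]
gripper_width: 24.6
```

Request:
drive_tool(plan=[[[0,0,-0.02],0],[[0,0,-0.025],0],[[0,0,-0.02],0],[[0,0,0],0],[[0,0,0],0],[[0,0,0],0]])

```text
clock: 12.8
position: [517.5, -232.1, 260.1]
ee_rot: [-0.085, 0.996, 0.0, -0.001]
contact_force: [0.2, 0.9, -2.0]
gripper_width: 25.0
```

Request:
drive_tool(plan=[[[0,0,0.02],0],[[0,0,0.025],0],[[0,0,0.014],0],[[0,0,0.006],0],[[0,0,0],0],[[0,0,0],0],[[0,0,0],0]])

```text
clock: 13.68
position: [518.4, -232.3, 197.1]
ee_rot: [-0.085, 0.996, -0.0, 0.001]
contact_force: [0.0, -0.4, -2.2]
gripper_width: 24.9
```

```bash
python3 look.py 7 side && python3 - <<'E'
from h import *
im=cv2.imread("pics/side7.png");cv2.imwrite("pics/side7c.png",cv2.resize(im[120:240,300:400],None,fx=5,fy=5,interpolation=cv2.INTER_CUBIC))
d=load("side7")
m=mask(d["image"],(105,120,40),(125,255,255))[165:190,325:365]; ys,xs=np.nonzero(m);print(xs.min()+325,xs.max()+325,ys.min()+165,ys.max()+165)
E
```

```text
clock 13.675
position [ 518.448 -232.301  197.106]
ee_rot [-0.085  0.996 -0.     0.001]
contact_force [ 2.000e-03 -3.950e-01 -2.233e+00]
gripper_width 24.86
337 350 173 184
```

View pics/side7c.png

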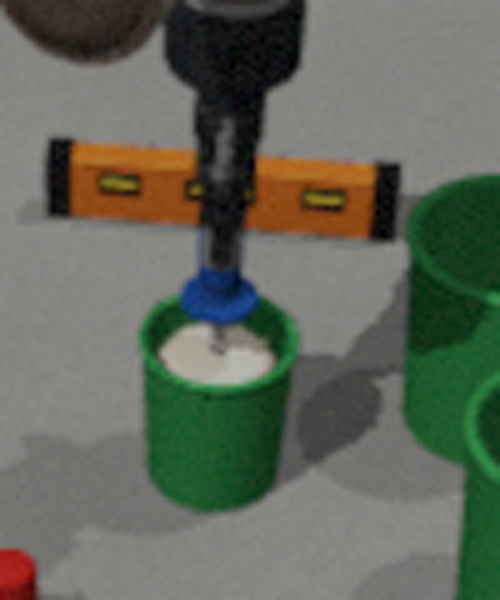

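All three bottom reaches are done, with 63 mm draws between them, and the cup hasn't moved. I'll lift out and go back to the point in front of the slot.

Request:
drive_tool(plan=[[[0,0,-0.025],0],[[0,0,-0.035],0],[[0,0,-0.045],0],[[0,0,-0.045],0],[[0.004,0.02,0],0],[[0.004,0.042,0],0],[[0.004,0.042,0],0],[[0.004,0.042,0],0],[[0.004,0.042,0],0],[[0.004,0.042,0],0],[[0.004,0.042,0],0],[[0.004,0.042,0],0]])

```text
clock: 15.22
position: [431.5, 73.0, 345.4]
ee_rot: [-0.086, 0.996, 0.0, -0.001]
contact_force: [1.5, -0.2, -1.6]
gripper_width: 24.9
```

Request:
drive_tool(plan=[[[0.004,0.042,0],0],[[0.002,0.042,0],0],[[0,0.03,0],0],[[0,0.014,0],0],[[0,0,0.04],0],[[0,0,0.04],0],[[0,0,0.03],0],[[0,0,0.01],0],[[0,0,0],0],[[0,0,0],0]])

```text
clock: 16.48
position: [406.0, 197.3, 227.6]
ee_rot: [-0.085, 0.996, 0.001, 0.001]
contact_force: [0.4, -0.0, -1.0]
gripper_width: 24.5
```

```bash
python3 look.py 8 wrist side && python3 - <<'E'
from h import *
im=cv2.imread("pics/side8.png");cv2.imwrite("pics/side8c.png",cv2.resize(im[220:360,240:400],None,fx=4,fy=4,interpolation=cv2.INTER_CUBIC))
E
```

```text
clock 16.475
position [406.049 197.335 227.648]
ee_rot [-0.085  0.996  0.001  0.001]
contact_force [ 0.409 -0.007 -1.   ]
gripper_width 24.505
```

View pics/wrist8.png

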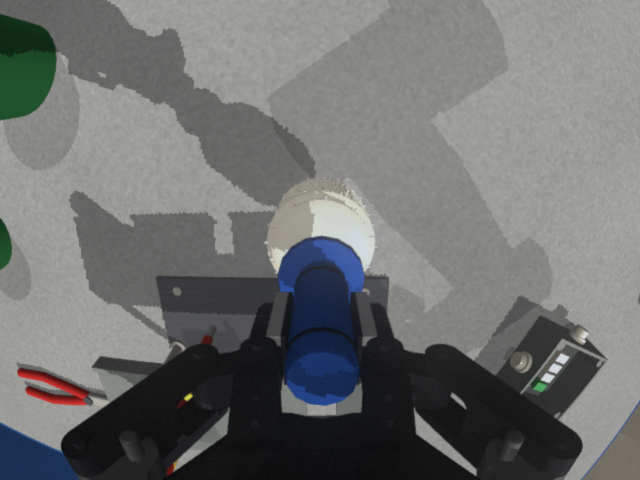

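View pics/side8c.png

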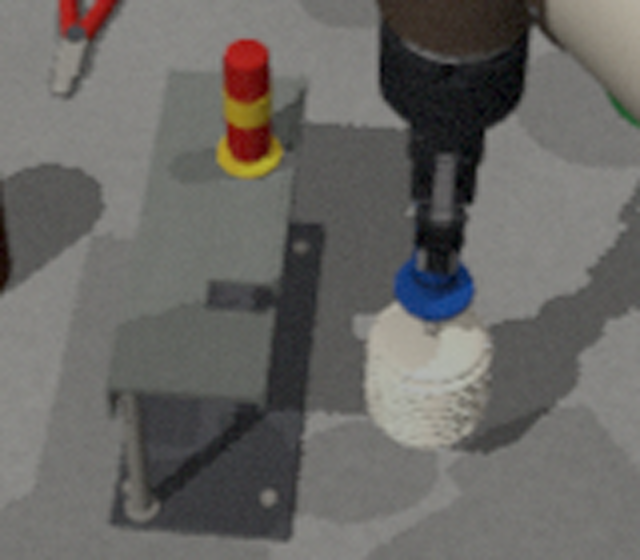

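The pose in front of the slot is restored and the wrist view is identical to before. I'll carry it in at the same height and look before lowering.

Request:
drive_tool(plan=[[[-0.015,0,0],0],[[-0.02,0,0],0],[[-0.02,0,0],0],[[-0.02,0,0],0],[[-0.018,0,0],0],[[-0.015,0,0],0],[[-0.01,0,0],0],[[-0.003,0,0],0],[[0,0,0],0],[[0,0,0],0]])

```text
clock: 17.82
position: [524.2, 217.4, 226.5]
ee_rot: [-0.086, 0.996, 0.0, -0.0]
contact_force: [-1.1, -0.4, -1.9]
gripper_width: 24.9
```

```bash
python3 look.py 9 wrist side && python3 - <<'E'
from h import *
im=cv2.imread("pics/side9.png");cv2.imwrite("pics/side9c.png",cv2.resize(im[220:360,240:400],None,fx=4,fy=4,interpolation=cv2.INTER_CUBIC))
E
```

```text
clock 17.825
position [524.158 217.387 226.468]
ee_rot [-0.086  0.996  0.    -0.   ]
contact_force [-1.064 -0.363 -1.874]
gripper_width 24.884
```

View pics/wrist9.png

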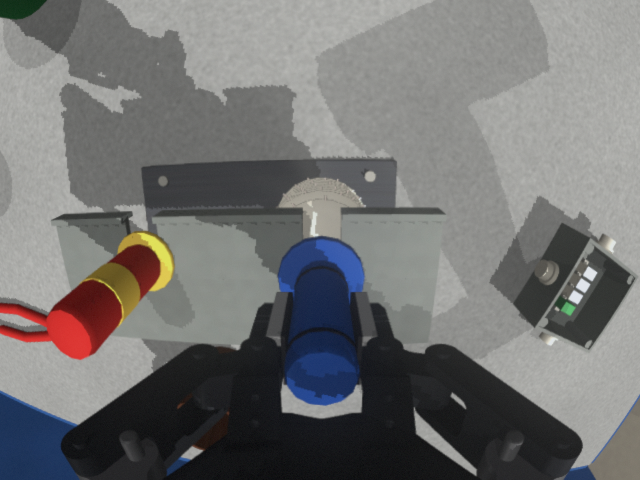

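View pics/side9c.png

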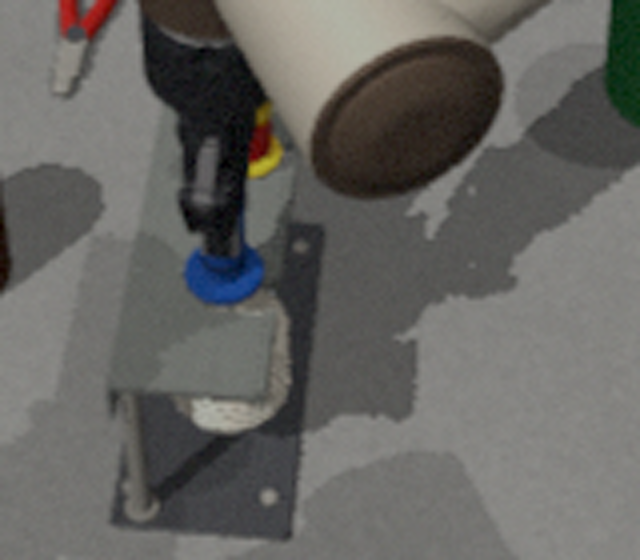

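The brush is in its slot at height and the stem is centred. I'll lower it gently.

Request:
drive_tool(plan=[[[-0.001,0,0.005],0],[[0,0,0.005],0],[[0,0,0.004],0],[[0,0,0.002],0],[[0,0,0],0],[[0,0,0],0]])

```text
clock: 18.68
position: [525.7, 217.7, 210.5]
ee_rot: [-0.085, 0.996, 0.0, 0.0]
contact_force: [-0.2, -1.3, -1.5]
gripper_width: 24.9
```

Request:
drive_tool(plan=[[[0,0,0.001],0],[[0,0,0],0],[[0,0,0],0],[[0,0,0],0]])

```text
clock: 19.18
position: [525.7, 217.7, 209.6]
ee_rot: [-0.086, 0.996, 0.0, 0.0]
contact_force: [0.5, 0.3, 0.2]
gripper_width: 25.2
```

The vertical force has gone from -1.5 to about 0 N, so the guard is on the shelf. I'll release.

Request:
drive_tool(plan=[[[0,0,0],0],[[0,0,0],0],[[0,0,0],0],[[0,0,0],0],[[0,0,0],0],[[0,0,0],0],[[0,0,0],0],[[0,0,0],0]], fingers=-1)

```text
clock: 20.18
position: [525.6, 217.6, 209.3]
ee_rot: [-0.085, 0.996, -0.0, 0.0]
contact_force: [-0.8, -1.4, 0.1]
gripper_width: 85.1
```

```bash
python3 look.py 10 wrist
```

```text
clock 20.175
position [525.587 217.61  209.327]
ee_rot [-0.085  0.996 -0.     0.   ]
contact_force [-0.788 -1.367  0.128]
gripper_width 85.136
```

View pics/wrist10.png

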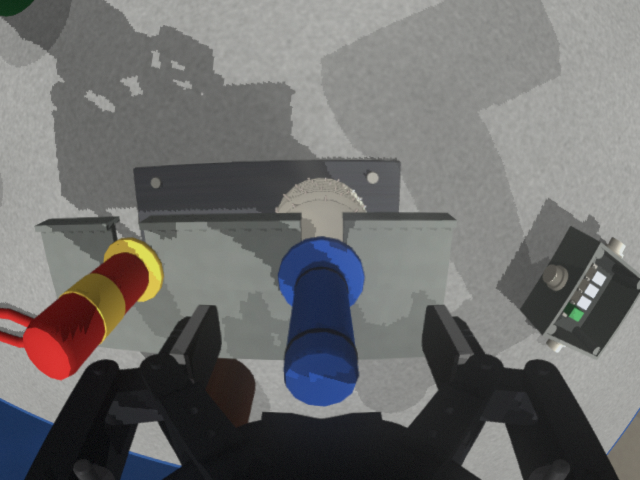

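The brush hangs free between the open pads. I'll rise straight up and then back off.

Request:
drive_tool(plan=[[[0,0,-0.02],0],[[0,0,-0.03],0],[[0,0,-0.04],0],[[0,0,-0.04],0],[[0,0,-0.04],0],[[0.05,0,0],0],[[0.05,0,0],0],[[0.05,0,0],0],[[0,0,0],0],[[0,0,0],0]])

```text
clock: 21.48
position: [377.9, 192.2, 379.8]
ee_rot: [-0.086, 0.996, 0.0, 0.001]
contact_force: [1.3, 0.1, -0.1]
gripper_width: 84.7
```

```bash
python3 look.py 11 wrist side top && python3 - <<'E'
from h import *
np.set_printoptions(precision=1,suppress=True)
s=load("side11");s0=load("side0")
for n,d in(("before",s0),("after",s)):
    m=mask(d["image"],(105,150,50),(125,255,255))
    for c in blobs(m,100):
        b=cv2.boundingRect(c)
        if 250<b[0]<330 and 240<b[1]<320: print(n,"brush",b)
    m=mask(d["image"],(50,90,40),(85,255,255))
    for c in blobs(m,800): print(n,"green",cv2.boundingRect(c))
cv2.imwrite("pics/side11c.png",cv2.resize(s["image"][140:360,200:460,::-1],None,fx=2.5,fy=2.5,interpolation=cv2.INTER_CUBIC))
dif=np.abs(s["image"].astype(int)-s0["image"]).sum(2)
E
```

```text
clock 21.475
position [377.874 192.236 379.751]
ee_rot [-0.086  0.996  0.     0.001]
contact_force [ 1.337  0.127 -0.135]
gripper_width 84.747
before brush (286, 265, 20, 35)
before green (328, 178, 32, 44)
before green (381, 155, 59, 100)
after brush (286, 265, 19, 35)
after green (328, 178, 31, 44)
after green (381, 155, 59, 100)
```

View pics/side11c.png

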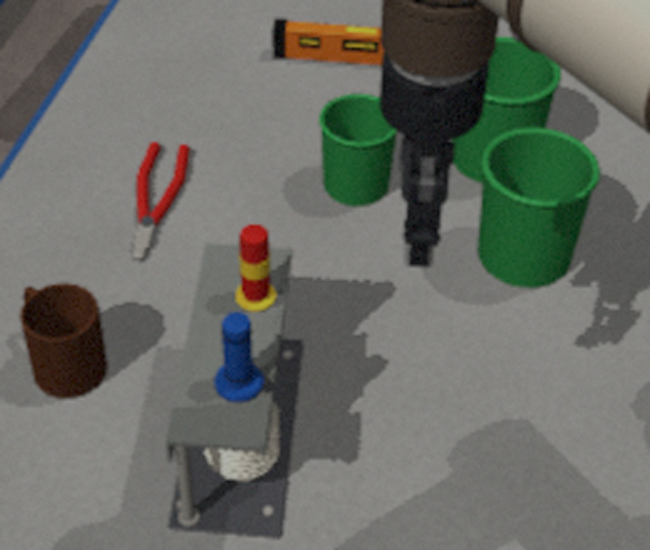

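View pics/wrist11.png

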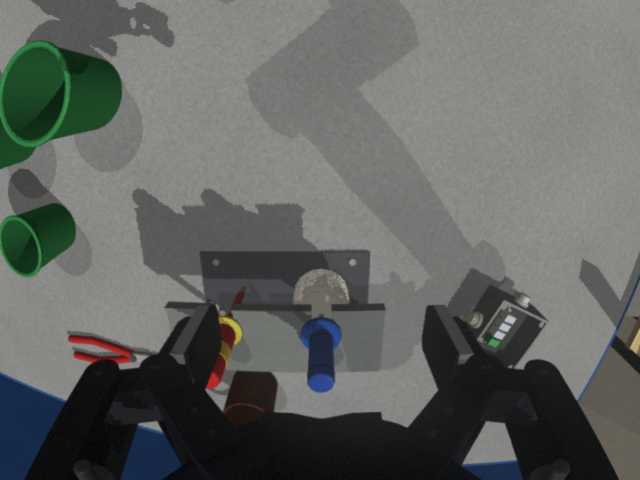

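View pics/top11.png

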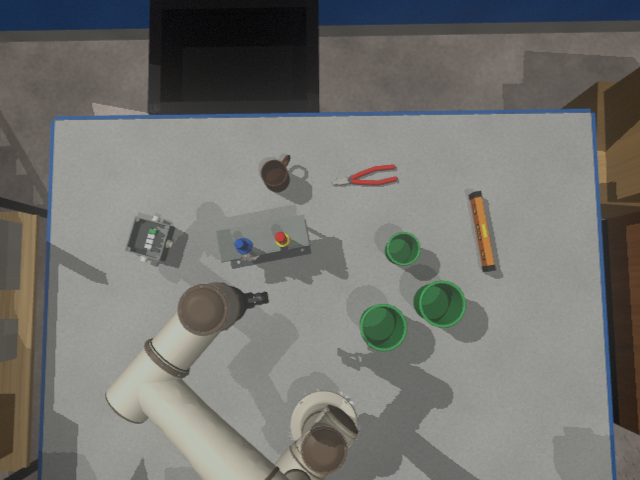

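The brush's pixel box before was (286,265,20,35) and is (286,265,19,35) now. The cup's is also unchanged to within a pixel, and everything else stands where it was. I'm handing in.

```bash
python3 -c "
from bench import arm
print(arm.job_done()); print(arm.read_state()['clock'])"
```

```text
the job is handed in; nothing more can be done
None
the job is handed in; nothing more can be done
```

I scrubbed the green cup with the bottle brush, hung the brush back in its own slot and let go. I handed the job in at about 21.5 s of the 69 s allowed; no verdict is reported.

- **Scrubbing:** the brush went to the bottom three times, with the bristle end about 4.5 mm above the cup's floor each time. In between I drew it up 63 mm, to about 67 mm above the floor. The contact force readings I took stayed below about 3.5 N.
- **Brush and cup afterwards:** in the side view both are within a pixel of where they started. The brush hangs straight with its guard on the shelf.
- **Everything else:** the last pictures show the screwdriver, mug, pliers, level, junction box and the two larger cups unmoved, judged by eye. The open gripper is clear of everything.
- **Checks:** one attempt to locate the cup from the top camera failed because the arm blocked the view, so I left it out. The other camera fits agreed within about 4 mm. No check failed at the end.

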